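# Tamp the tumbling blocks level in the scale bin

## Task

Take the flat tamper from its tray and tamp the four wooden blocks in the bin on the spring scale straight down until each is felt to stop on the hidden false floor and all lie level; press with the tamper only, never harder than 20 N, and finish with a firm push of 14 to 18 N on the levelled blocks, held for half a second. Then stand the tamper upright in its tray again and let go, leaving the other things on the table alone.

Things in the scene. Friction and masses are not known exactly. Their poses are not given: they have to be found in the camera images.
- tamper: hand tamper standing upright: flat steel foot 36 (x) x 28 (y) x 8 mm, round steel stem 14 mm thick, wooden handle 30 (x) x 24 (y) mm that reaches from 60 to 104 mm above the foot's flat underside; 0.13 to 0.21 kg. Origin at the centre of the foot's underside, z up along the stem
- tray: black fixed tray 90x90 mm on the table, floor 3 mm thick, lip 3 mm wide and 8 mm high; the tamper stands in it. Origin under its centre, at table height
- scale: grey base of the spring scale, 120 (x) x 180 (y) mm, fixed to the table, round dial on its front face. Origin at the centre of its underside on the table, z up; the bin's long side runs along its y
- bin_rim (a point): middle of the mouth of the grey bin on the scale's platform, level with its rim, 103 mm above the table when unloaded; axes as the scale's. Inside the bin is 44 mm (x) by 144 mm (y), walls 4 mm. A stiff, height-adjustable false floor hidden under the blocks is set differently each time: blocks that rest on it have their tops 10 to 16 mm below the rim; its setting can only be felt
- follower_top (a point): middle of the top edge of the aluminium follower plate, 6 mm thick in y, 6 mm below the rim, about 59 mm along +y from the bin's middle. It is sprung along y and squeezes the row of blocks with about 5.5 N against the bin's end wall (inner face at y = -72 mm), so a block takes roughly 5 to 11 N to slide down and may drag its neighbours along
- bin (a joint): how far the scale's platform with the bin has sunk, m: 0 unloaded. It starts to sink at about 1.6 N and then gives 1 mm for every 6 N (12 N = 1.75 mm, 16 N = 2.4 mm, 20 N = 3.1 mm), so the blocks' level sinks away under the tamper while pressing
- block_1: wooden tumbling block, 42 (x) x 32 (y) x 34 (z) mm, one of four alike (block_1 to block_4) in one row along the bin; origin at the centre of its underside, z up, x and y as the bin's. All four start at different heights, hanging only by the side squeeze 5 to 20 mm above the false floor under them; tops up to 4 mm above the rim
- block_2: another wooden block just like block_1, same size and origin
- block_3: another wooden block just like block_1, same size and origin
- block_4: another wooden block just like block_1, same size and origin
- glue_bottle: white glue bottle with a yellow band, 35 mm across, 98 mm tall, standing; origin under its centre; bystander, leave alone
- parts_bin: small blue open bin, 60x85x28 mm; origin under its centre; bystander, leave alone
- side_cutters: blue-handled side cutters lying flat, 120x49x12 mm; origin under the centre; bystander, leave alone
- screwdriver_1: red-handled screwdriver lying flat, 163x13x13 mm; origin under the centre; bystander, leave alone
- specs_1: black spectacles, 48x145x46 mm; origin under the centre; bystander, leave alone
- specs_2: black spectacles, 48x144x44 mm; origin under the centre; bystander, leave alone
- specs_case: orange spectacle case, 71x164x43 mm; origin under the centre; bystander, leave alone
There are look-alikes about, which are no part of the job. Leave any green or orange look-alike of the block_2 alone.

How it is judged:
By the outcome, as a careful person would: the job done as asked, in the order asked, and still so for the second after the job is handed in, with the robot touching nothing.
It also fails if it takes over 72 s, if anything falls off the work surface, if the arm or the gripper's body presses on something with over 40 N, if the wrist force passes 120 N, or if a joint passes its speed limit or range.

## Robot

A 6-joint arm with a two-finger parallel gripper is mounted at the origin on a cart in front of the work surface, level with it; the furniture and walls round the work are solid. World frame = base frame: x ahead of the robot, y to its left, z up, the work surface at z = 0. Lengths are in mm, angles in rad, forces in N, time in s.
With the tool pointing down it reaches from about 275 to 825 mm from the base axis. Payload 4.9 kg.
Tool frame: the origin (TCP) lies at the very end of the fingers, on their centre line; the grasp point (between the pads) lies 19 mm behind it; z points along the fingers, y is the direction in which the jaws open and shut (so a half turn about z gives the same grasp; the last joint's range is limited). The gripper opens to 85 mm and grips with 20 to 120 N. Pads are 22 mm wide; open, the fingers measure 114 mm over their backs; the gripper's body (76 mm by 85 mm) begins 54 mm behind the grasp point. The pads swing forward as they close: fully open they stand 13 mm farther back than shut.
Start: joints at [1.159, 0.326, -0.193, 1.052, 0, 1.437], TCP at [150.826, 528.933, 231.281] pointing down, gripper open.
Joint ranges: [-2.65, 2.65], [-0.97, 1.79], [-1.3, 1.35], [-1.93, 2.1], [-1.47, 1.37], [-3.14, 3.14]. Speed limits (rad/s): [2.57, 2.57, 3.14, 3.14, 3.14, 3.14].

## Interface

Orientations are given as [roll, pitch, yaw] about the fixed x, y, z axes, in that order (R = Rz(yaw) Ry(pitch) Rx(roll)).
In Python, from bench import bot, solve_ik, imaging gives the robot as it stands. Calls block until the motion is done:
- bot.move_ptp(position, orientation): joint-space move of the TCP to a pose.
- bot.movel(position, rot=None, max_speed=150, threshold=None): straight line of the TCP; rot=None keeps the orientation; max_speed is the mean speed in mm/s. With threshold (N) it stops when the force on the tool has changed by that much, and returns True; else False.
- bot.move_j(angles): joint-space move.
- bot.grip(opening, effort=None): opening from 0.0 (shut) to 1.0 (fully open); effort is the grip in N (None keeps the last); returns when the fingers have stopped.
- bot.dwell(seconds).
- solve_ik(position, orientation): joint angles nearest the present ones, or None.
- bot.get_state(): the state.
- imaging.capture(name): name is "scene" or "top"; returns the picture (384x512x3 uint8, blue, green, red); there is no depth.
- imaging.camera_model(name): a dict with "K" (3x3 intrinsics, pixels), "position" and "rotation" of the camera in the world. Camera axes: x right, y up, looking along -z (the intrinsics and any distortion apply to the point x, -y, -z); pixel columns grow to the right and rows downward; lengths in mm; the calibration is good to about 2 mm. A picture is of the moment at which its call begins. camera_model takes no time and is no camera call.
A pose or a line that the arm cannot do raises bot.IKError and nothing moves.
- bot.sign_off(): hands the job in, once; it reports no verdict.
The state is a dict: "t": time; "qpos": joint angles; "joint_velocities": joint speeds; "effort": joint torques, N m; "tcp_pos": TCP position; "orientation": TCP orientation; "contact_force": force on the tool from outside, world axes, zero at the start; "wrist_torque": the same for the moment, N m; "opening": opening from 0.0 (shut) to 1.0 (fully open).
Only numpy, scipy, OpenCV 4.12 (cv2) and the standard library are available. Lean on these libraries where they do the work, as an engineer would, in place of code of your own. Each camera call takes 0.05 s, during which the arm holds its last target. There are 200 camera calls.

## Working session

There is one attempt and no reset: what is moved stays moved. The work goes in short steps, each a Python script; the robot and the scene stay as the last script left them, time stands still between calls to the robot, and variables do not carry over. Pictures are saved under pics/ and viewed, about 8 in all and at most 12, crops included, and the job is handed in when it is done.

```bash
ls; mkdir -p pics
python3 - <<'E'
from bench import bot, imaging
import cv2
for n in("scene","top"):
    im=imaging.capture(n); cv2.imwrite(f"pics/{n}0.png",im)
    m=imaging.camera_model(n); print(n,m)
print(bot.get_state())
E
```

```text
pics
scene {'K': array([[410.65766063,   0.        , 246.24933714],
       [  0.        , 410.65766063, 191.90689962],
       [  0.        ,   0.        ,   1.        ]]), 'position': array([-108.41595165, -985.68266428,  723.18220061]), 'rotation': array([ 1.00388744e+00,  4.12611086e-04, -7.34495310e-01])}
top {'K': array([[440.49413447,   0.        , 253.52101945],
       [  0.        , 440.49413447, 196.90922887],
       [  0.        ,   0.        ,   1.        ]]), 'position': array([ 365.576313  , -271.10612542, 1125.63838964]), 'rotation': array([ 0.16254163,  0.03373746, -1.57856563])}
{'t': 0.1, 'qpos': array([ 1.15878990e+00,  3.26886706e-01, -1.93488325e-01,  1.05196943e+00,
       -4.34065908e-06,  1.43663496e+00]), 'joint_velocities': array([ 0.00087752, -0.00128325,  0.00275102,  0.00027636,  0.00228122,
       -0.00066884]), 'effort': array([ 9.34970303e-04, -4.44238436e+01,  2.63038695e+01,  7.89704500e-03,
       -9.72030648e-05, -5.90169194e-06]), 'tcp_pos': array([150.61917079, 528.44207455, 230.56920658]), 'orientation': array([-3.14005785e+00, -2.02775976e-04,  2.86374744e+00]), 'contact_force': array([-0.40856782,  0.65249027,  0.05798696]), 'wrist_torque': array([-0.05114322,  0.04497103,  0.03274587]), 'opening': 0.9940285200286534}
```

View pics/scene0.png

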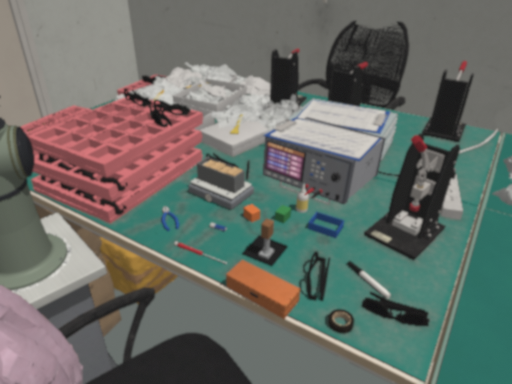

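View pics/top0.png

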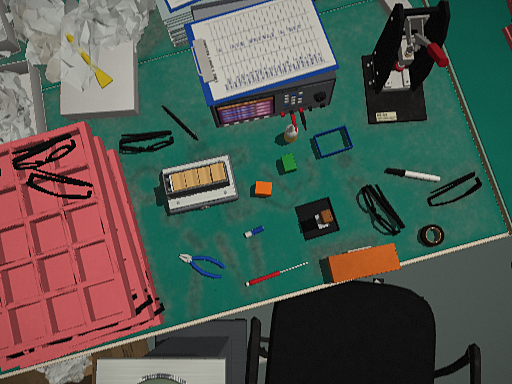

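The scene view shows the tamper on its black tray at about (266,243) and the scale with the bin at (220,185). In the top view the tray is at (318,218) and the bin at (200,180). The orange and green cubes at (263,188) and (289,163) in the top view are the look-alikes, lying loose on the table. The blocks meant are the wooden ones in the bin. Next I'll enlarge both views.

Run:
```python
import cv2
t=cv2.imread("pics/top0.png");s=cv2.imread("pics/scene0.png")
cv2.imwrite("pics/t1.png",cv2.resize(t[145:245,150:350],None,fx=4,fy=4,interpolation=cv2.INTER_CUBIC))
cv2.imwrite("pics/s1.png",cv2.resize(s[148:268,182:292],None,fx=5,fy=5,interpolation=cv2.INTER_CUBIC))
```

```text
(no output)
```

View pics/t1.png

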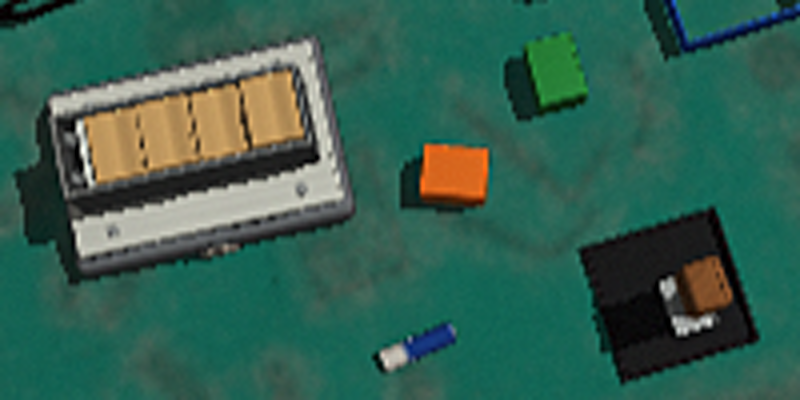

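View pics/s1.png

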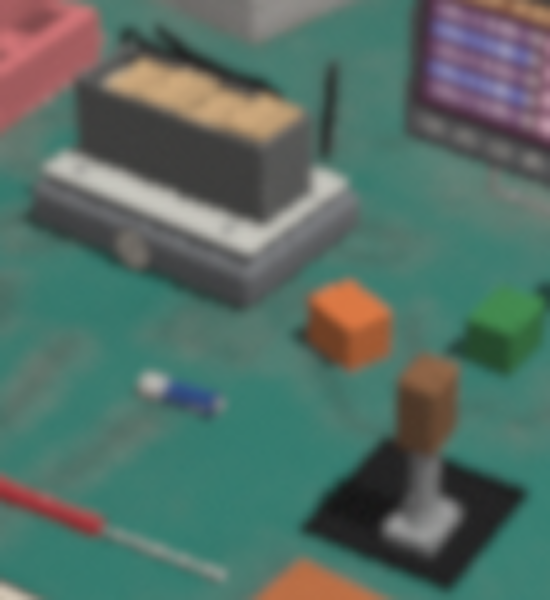

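The top crop shows the bin with its follower on the left, which is the +y end, and the four blocks at unequal heights. The tamper stands right of centre in the tray. Now I'll fit poses from corners in both views and overlay them.

```bash
cat > h.py <<'E'
import numpy as np, cv2
from scipy.spatial.transform import Rotation as R
from scipy.optimize import least_squares
from bench import imaging
CM={n:imaging.camera_model(n) for n in("scene","top")}
def proj(n,P):
    m=CM[n]; c=(np.atleast_2d(P)-m["position"])@R.from_euler("xyz",m["rotation"]).as_matrix()
    p=np.c_[c[:,0],-c[:,1],-c[:,2]]@m["K"].T
    return p[:,:2]/p[:,2:]
def rect(p,w,l,z):  # corners (+x+y),(+x-y),(-x-y),(-x+y)
    x,y,a=p; c=np.array([[w,l],[w,-l],[-w,-l],[-w,l]])/2
    return np.c_[c@np.array([[np.cos(a),np.sin(a)],[-np.sin(a),np.cos(a)]])+[x,y],np.full(4,z)]
OFF={"top":(4,150,145),"scene":(5,182,148)}
def full(n,c): k,x,y=OFF[n]; return (np.asarray(c,float)+.5)/k-.5+[x,y]
def crop(n,p): k,x,y=OFF[n]; return (np.asarray(p)-[x,y]+.5)*k-.5
def fit(obs,w,l,z0,x0):
    """obs: {cam:{corner_idx:crop px}}; fits x,y,yaw,z"""
    f=lambda q:np.concatenate([(proj(n,rect(q[:3],w,l,q[3]))[list(d)]-full(n,list(d.values()))).ravel() for n,d in obs.items()])
    s=least_squares(f,[*x0,z0]); return s.x,np.abs(s.fun).max()
E
cat > fit1.py <<'E'
from h import *
rim,e=fit({"top":{0:(55,115),1:(300,66)},"scene":{3:(78,85),2:(262,140),1:(308,110)}},52,152,103,(450,-150,.2)); print("rim",rim.round(2),e)
tray,e=fit({"top":{0:(580,248),1:(716,208),2:(759,341),3:(622,383)},"scene":{3:(303,527),1:(527,492),2:(448,588)}},90,90,8,(350,-400,.2)); print("tray",tray.round(2),e)
hd,e=fit({"top":{0:(681,265),1:(717,256),2:(732,303)},"scene":{3:(400,365),1:(458,362)}},30,24,107,(350,-400,.2)); print("hd",hd.round(2),e)
base,e=fit({"top":{1:(317,40),2:(352,212),3:(80,280)},"scene":{}},120,180,30,(450,-150,.2)) if 0 else (None,0)
for n,src in(("top","t1"),("scene","s1")):
    im=cv2.imread(f"pics/{src}.png")
    def dr(p,w,l,z,c):
        q=crop(n,proj(n,rect(p,w,l,z))); cv2.polylines(im,[np.round(q*16).astype(int)],True,c,1,cv2.LINE_AA,4)
    dr(rim[:3],52,152,103,(0,0,255)); dr(rim[:3],44,144,103,(255,0,0)); dr(rim[:3],120,180,0,(0,255,255))
    dr(tray[:3],90,90,8,(0,255,255)); dr(tray[:3],90,90,0,(255,255,0))
    dr(hd[:3],30,24,107,(0,0,255)); dr(hd[:3],30,24,63,(255,0,255)); dr(hd[:3],36,28,11,(0,255,0))
    cv2.imwrite(f"pics/o_{n}.png",im)
a=cv2.imread("pics/o_top.png");b=cv2.imread("pics/o_scene.png")
cv2.imwrite("pics/o1.png",cv2.resize(np.hstack([a,cv2.copyMakeBorder(b,0,0,0,0,0)[0:400]]) if 0 else a,None,fx=1,fy=1))
E
python3 fit1.py
```

```text
rim [ 5.8101e+02 -1.0072e+02  1.9000e-01  1.0512e+02] 2.0614392852387766
tray [ 4.9192e+02 -3.9523e+02  2.8000e-01  6.7100e+00] 0.8884792353937314
hd [ 4.8628e+02 -4.0525e+02  2.3000e-01  1.1070e+02] 1.6263575455733985
```

View pics/o_top.png

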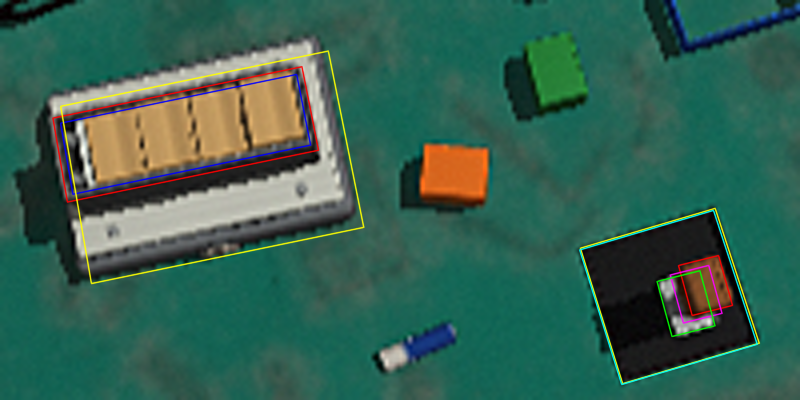

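View pics/o_scene.png

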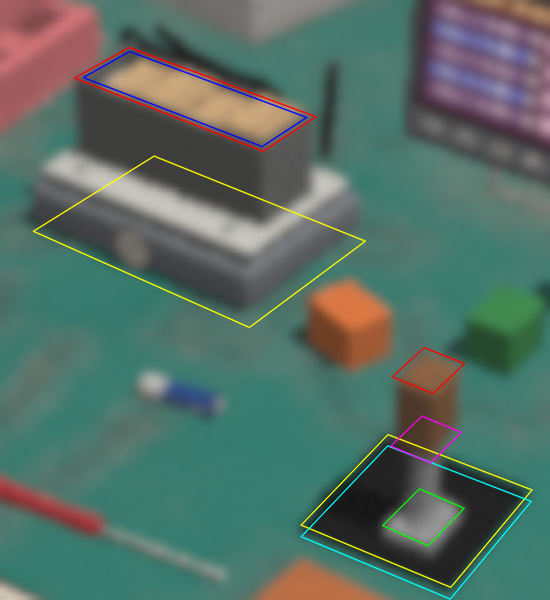

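The tray and tamper overlays agree to 1–2 px, and the fitted heights (6.7 and 111 mm) match the expected 8 and 107 mm. The bin overlay is about 1–2 px off, so I'll look at the bin closer and brightened.

Run:
```python
import cv2, numpy as np
t=cv2.imread("pics/top0.png");s=cv2.imread("pics/scene0.png")
g=lambda i:(255*(i/255.)**.55).astype('uint8')
a=cv2.resize(g(t[152:202,158:248]),None,fx=6,fy=6,interpolation=cv2.INTER_CUBIC)
b=cv2.resize(g(s[156:206,184:274]),None,fx=6,fy=6,interpolation=cv2.INTER_CUBIC)
im=np.vstack([a,b])
for k in range(0,540,60): cv2.line(im,(k,0),(k,6),(0,0,255),1);cv2.line(im,(k,300),(k,306),(0,0,255),1)
for k in range(0,600,60): cv2.line(im,(0,k),(6,k),(0,0,255),1)
cv2.imwrite("pics/c2.png",im)
```

```text
(no output)
```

View pics/c2.png

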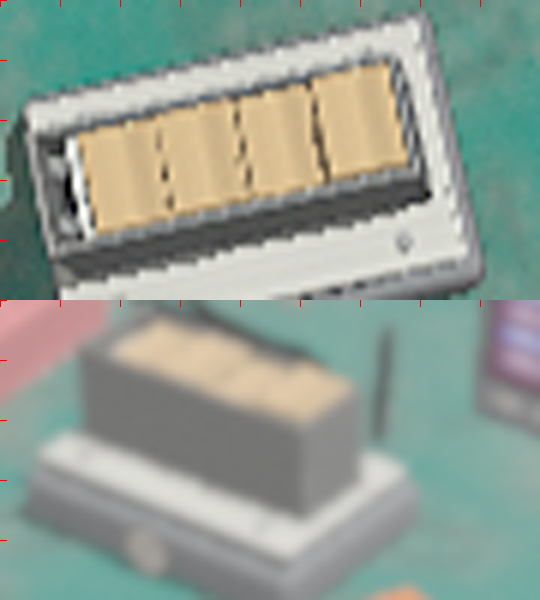

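Run:
```python
from h import *
f6=lambda o,c:(np.asarray(c,float)+.5)/6-.5+o
T=f6([158,152],[(82,135),(390,63),(410,165),(97,235)]); S=f6([184,156],[(358,82),(302,122),(80,52)])
def row(q,z): 
    c=rect(q,42,128,z); return c+np.array([-np.sin(q[2]),np.cos(q[2]),0])*-8
for z in(100,104,107):
    r=least_squares(lambda q:(proj("top",row(q,z))-T).ravel(),[580,-100,.2]);print("top blocks z",z,r.x.round(3),r.fun.round(1))
r=least_squares(lambda q:(proj("scene",rect(q,52,152,103))[[1,2,3]]-S).ravel(),[580,-100,.2]);print("scene rim",r.x.round(3),r.fun.round(1))
r=least_squares(lambda q:np.r_[(proj("scene",rect(q,52,152,q[3]))[[1,2,3]]-S).ravel(),(proj("top",row(q,q[3]+1))-T).ravel()],[580,-100,.2,103]);print("both",r.x.round(3),r.fun.round(1))
# tamper: separate views
for n,d,w,l,z in(("top",{0:(681,265),1:(717,256),2:(732,303)},30,24,107),("scene",{3:(397,368),1:(460,362)},30,24,107),("scene",{2:(428,548),3:(383,525),1:(465,510)},36,28,11)):
    r=least_squares(lambda q:(proj(n,rect([*q,.24],w,l,z))[list(d)]-full(n,list(d.values()))).ravel(),[486,-405]);print(n,z,r.x.round(1),r.fun.round(1))
from bench import bot,solve_ik
for p,y in(((486,-405,180),.24+np.pi),((581,-100,200),.2+np.pi),((581,-100,200),.2)):
    for yy in(y,y-2*np.pi): 
        s=solve_ik(list(p),[np.pi,0,yy]); print(p,yy,None if s is None else np.round(s,2))
```

```text
top blocks z 100 [ 5.83694e+02 -9.85320e+01  2.11000e-01] [-0.7 -0.1  0.1  0.2  0.4 -0.1  0.1  0. ]
top blocks z 104 [ 5.82841e+02 -9.91740e+01  2.11000e-01] [-0.8 -0.1  0.2  0.1  0.5 -0.1  0.   0.1]
top blocks z 107 [ 5.82201e+02 -9.96550e+01  2.11000e-01] [-0.8 -0.1  0.3  0.1  0.6 -0.1 -0.   0.1]
scene rim [ 5.8281e+02 -9.5536e+01  2.2700e-01] [ 1.   0.4  0.3  0.7 -1.4 -1.5]Traceback (most recent call last):
  File "<stdin>", line 9, in <module>
    return func(*args, **kwargs)
    vector_fun = VectorFunction(
        fun_wrapped,
    ...<6 lines>...
        workers=workers
    )
    self._update_fun()
    ~~~~~~~~~~~~~~~~^^
    self.f = self.fun_wrapped(xp_copy(self.x))
             ~~~~~~~~~~~~~~~~^^^^^^^^^^^^^^^^^
    return np.atleast_1d(self.fun(x))
                         ~~~~~~~~^^^
    return self.f(x, *self.args, **self.kwargs)
           ~~~~~~^^^^^^^^^^^^^^^^^^^^^^^^^^^^^^
  File "<stdin>", line 9, in <lambda>
  File "h.py", line 11, in rect
    x,y,a=p; c=np.array([[w,l],[w,-l],[-w,-l],[-w,l]])/2
    ^^^^^
ValueError: too many values to unpack (expected 3)
```

The bin fits at about (583, -98.5) with yaw 0.21, and both views agree within about 3 mm. Next is the tamper check, then hovering over it.

Run:
```python
from h import *
for n,d,w,l,z in(("top",{0:(681,265),1:(717,256),2:(732,303)},30,24,107),("scene",{3:(397,368),1:(460,362)},30,24,107),("scene",{2:(428,548),3:(383,525),1:(465,510)},36,28,11)):
    r=least_squares(lambda q:(proj(n,rect([*q,.24],w,l,z))[list(d)]-full(n,list(d.values()))).ravel(),[486,-405]);print(n,z,r.x.round(1),r.fun.round(1))
from bench import bot,solve_ik
for p,y in(((486,-405,180),.24+np.pi),((583,-98,200),.21+np.pi),((583,-98,200),.21)):
    for yy in(y,y-2*np.pi): 
        s=solve_ik(list(p),[np.pi,0,yy]); print(p,round(yy,2),None if s is None else np.round(s,2))
```

```text
top 107 [ 486.5 -405.7] [-0.6 -0.   0.4 -0.3  0.2  0.4]
scene 107 [ 489.4 -402.5] [-0.9  0.7  0.9 -0.8]
scene 11 [ 485.7 -406.4] [ 0.1 -0.2  0.   0.4 -0.1 -0.2]
(486, -405, 180) 3.38 [-0.81  0.51 -0.04  1.02  0.   -1.05]
(486, -405, 180) -2.9 [-0.81  0.51 -0.04  1.02  0.   -1.05]
(583, -98, 200) 3.35 [-0.29  0.42 -0.13  1.02  0.   -0.5 ]
(583, -98, 200) -2.93 [-0.29  0.42 -0.13  1.02  0.   -0.5 ]
(583, -98, 200) 0.21 [-0.29  0.42 -0.13  1.02  0.    2.64]
(583, -98, 200) -6.07 [-0.29  0.42 -0.13  1.02  0.    2.64]
```

Run:
```python
from h import *
from bench import bot
O=[np.pi,0,.24+np.pi]
bot.movel([150.6,528.4,320]); 
bot.move_ptp([486.5,-405,300],O); print(bot.get_state()["t"])
bot.movel([486.5,-405,66],max_speed=150)
s=bot.get_state();print(s["t"],s["tcp_pos"],s["orientation"],s["contact_force"])
bot.grip(0.0,60)
s=bot.get_state();print(s["t"],s["tcp_pos"],s["opening"],s["contact_force"],s["wrist_torque"])
F=[]; 
for _ in range(5): F.append(bot.get_state()["contact_force"]); bot.dwell(.02)
print(np.round(F,2))
cv2.imwrite("pics/g.png",imaging.capture("scene"))
bot.movel([486.5,-405,190],max_speed=120)
bot.dwell(.2)
F=[]
for _ in range(8): F.append(bot.get_state()["contact_force"]); bot.dwell(.02)
s=bot.get_state();print(s["t"],np.round(F,2),s["wrist_torque"],s["opening"])
cv2.imwrite("pics/l.png",imaging.capture("scene"))
a=cv2.imread("pics/g.png")[180:280,210:320];b=cv2.imread("pics/l.png")[130:280,210:320]
cv2.imwrite("pics/gl.png",cv2.resize(np.hstack([cv2.copyMakeBorder(a,50,0,0,0,0),b]),None,fx=3.6,fy=3.6,interpolation=cv2.INTER_CUBIC))
```

```text
4.3
6.0083 [ 487.00498884 -405.53761103   66.93256326] [-3.14013857e+00  8.27884034e-04 -2.90161538e+00] [ 0.67220111  0.81853055 -0.44124794]
6.6 [ 486.55901688 -405.1652597    66.25394498] 0.27427916993522866 [-0.80925974 -0.13063119  1.77064835] [0.05160001 0.07178278 0.01004341]
[[-0.81 -0.13  1.77]
 [-0.45  1.21  2.61]
 [-1.06 -0.41  2.14]
 [-0.19  0.83  2.59]
 [-1.2  -0.14  2.54]]
8.25 [[-0.46 -1.   -2.02]
 [-0.31  0.53 -2.37]
 [-0.29 -0.02 -1.67]
 [-0.47 -0.42 -1.78]
 [ 0.37 -1.08 -1.67]
 [ 0.01 -0.89 -1.85]
 [ 0.15 -0.55 -0.98]
 [-0.59  0.63 -1.2 ]] [-0.02553081  0.02035951  0.02685017] 0.27078921710041
```

View pics/gl.png

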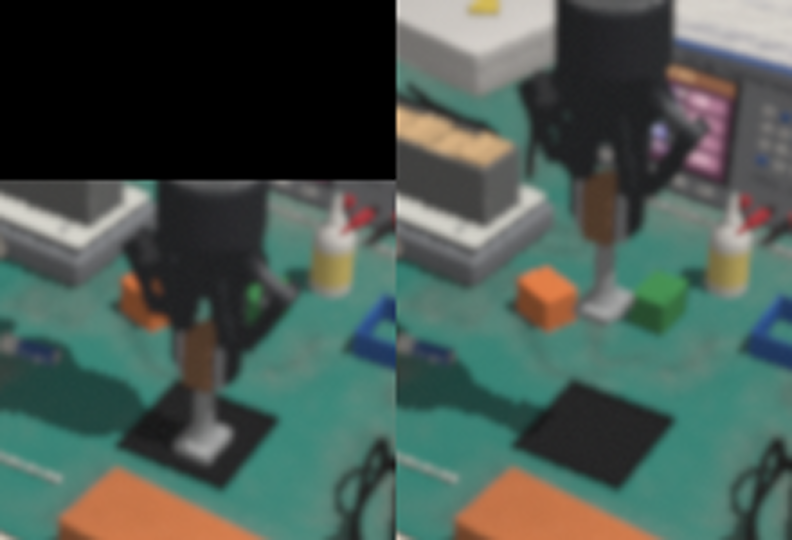

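The jaws closed to about 24 mm and the tamper hangs upright, held clear of the tray. Its foot is at about (607,300) in the right panel. I'll compute the foot's offset from the tool.

Run:
```python
from h import *
from bench import bot
s=bot.get_state();p=s["tcp_pos"];print(p)
q=proj("scene",rect([p[0],p[1],.24],36,28,p[2]-63.25+8)); im=cv2.imread("pics/l.png")
q2=proj("scene",rect([p[0],p[1],.24],36,28,p[2]-63.25))
k=10;o=np.array([250,195])
c=cv2.resize(im[195:235,250:300],None,fx=k,fy=k,interpolation=cv2.INTER_CUBIC)
for a,col in((q,(0,0,255)),(q2,(255,0,0))): cv2.polylines(c,[np.round(((a-o+.5)*k-.5)*16).astype(int)],True,col,1,cv2.LINE_AA,4)
cv2.imwrite("pics/foot.png",c)
```

```text
[ 486.41591822 -404.96485796  189.72042261]
```

View pics/foot.png

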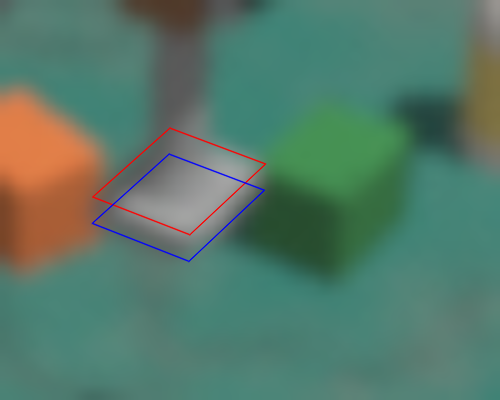

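```bash
cat >> h.py <<'E'
B=np.array([582.3,-98.4]); YB=.21; OB=[np.pi,0,YB+np.pi]; HF=63.25
def pt(yl,foot,xl=0): return [B[0]+xl*np.cos(YB)-yl*np.sin(YB),B[1]+xl*np.sin(YB)+yl*np.cos(YB),foot+HF]
E
python3 - <<'E'
from h import *
from bench import bot
bot.movel(pt(-54,127),OB,max_speed=200); bot.movel(pt(-54,113),max_speed=60); bot.dwell(.15)
s=bot.get_state();p=s["tcp_pos"];print(s["t"],p,pt(-54,113),s["orientation"])
k=9;out=[]
for n,(x,y,w,h) in(("scene",(192,150,64,60)),("top",(160,150,84,50))):
    o=np.array([x,y]);im=imaging.capture(n);cv2.imwrite(f"pics/hov_{n}.png",im); g=(255*(im/255.)**.6).astype('uint8'); k=9 if n=="scene" else 5
    c=cv2.resize(g[y:y+h,x:x+w],None,fx=k,fy=k,interpolation=cv2.INTER_CUBIC)
    def dr(q,col): cv2.polylines(c,[np.round(((proj(n,q)-o+.5)*k-.5)*16).astype(int)],True,col,1,cv2.LINE_AA,4)
    dr(rect([p[0],p[1],YB],36,28,p[2]-HF),(255,0,0)); dr(rect([p[0],p[1],YB],36,28,p[2]-HF+8),(0,0,255))
    dr(rect([*B,YB],52,152,103),(0,255,255))
    out.append(c)
b=np.zeros((540,800,3),'uint8'); b[:,:576]=out[0][:540]; b[:250,576:]=out[1][:, -224:]
cv2.imwrite("pics/hov.png",b)
E
```

```text
10.3583 [ 593.65886463 -151.38382256  176.35095282] [np.float64(593.5568345916894), np.float64(-151.213669395104), 176.25] [-3.14145780e+00  1.71106617e-04 -2.93179962e+00]
```

View pics/hov.png

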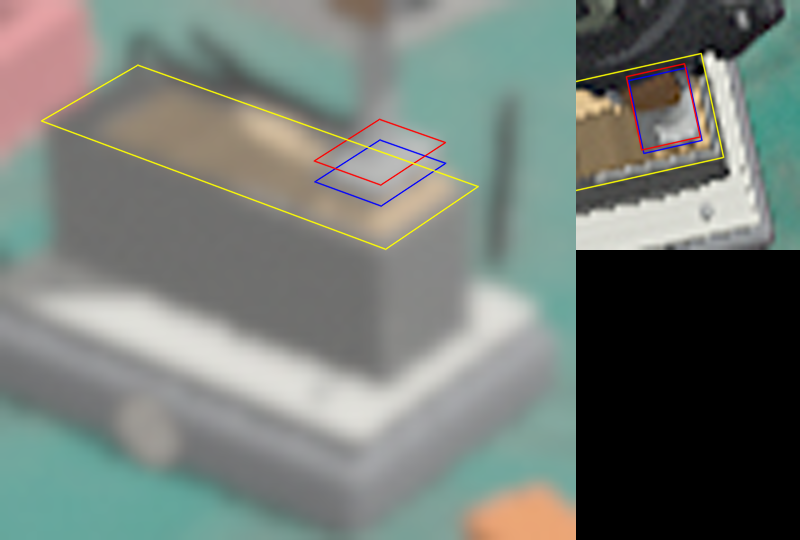

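The foot hovers inside the bin mouth, and in the top inset it sits within the rim with about 4 mm of clearance. Next is a cautious first press on the block at the -y end.

```bash
cat >> h.py <<'E'
from bench import bot
def force(n=6,dt=.01):
    f=[]
    for _ in range(n): bot.dwell(dt); f.append(bot.get_state()["contact_force"])
    return np.mean(f,0)
def foot(): return bot.get_state()["tcp_pos"][2]-HF
def lvl(F): return foot()-103+max(0,(F-1.6)/6)   # foot level relative to rim
E
python3 - <<'E'
from h import *
t0=force(20,.02); np.save("tare.npy",t0); print("tare",t0.round(2))
r=bot.movel(pt(-54,82),max_speed=8,threshold=10)
s=bot.get_state();print(r,s["t"],s["contact_force"]-t0,foot())
for _ in range(3):
    F=force()[2]-t0[2]; print(bot.get_state()["t"],F.round(2),foot().round(2),lvl(F).round(2)); bot.dwell(.05)
E
```

```text
tare [ 0.08  0.03 -2.08]
True 13.675 [-0.97493115 -0.14545511  8.93246155] 87.49268459088015
13.725 8.62 87.56 -14.27
13.825 8.49 87.59 -14.26
13.925 8.47 87.61 -14.24
```

```bash
cat >> h.py <<'E'
t0=np.load("tare.npy")
def press(yl,target,maxd=8,v=5):
    """press from contact to target N in small steps; returns list of (F, foot, level)"""
    out=[];F=force()[2]-t0[2];z=foot();zs=z;z0=z
    while F<target-.4 and z0-z<maxd:
        z-=min(.4,max(.1,(target-F)/8)); bot.movel(pt(yl,z),max_speed=v,threshold=8); F=force()[2]-t0[2]
        out.append((round(F,1),round(foot(),2),round(lvl(F),2)))
    return F,out
E
python3 - <<'E'
from h import *
F,o=press(-54,15); print(F,o,bot.get_state()["t"])
E
```

```text
14.673838183767291 [(np.float64(7.8), np.float64(87.72), np.float64(-14.25)), (np.float64(8.3), np.float64(87.5), np.float64(-14.38)), (np.float64(10.0), np.float64(87.31), np.float64(-14.29)), (np.float64(11.0), np.float64(87.08), np.float64(-14.36)), (np.float64(12.4), np.float64(86.91), np.float64(-14.3)), (np.float64(13.4), np.float64(86.76), np.float64(-14.27)), (np.float64(13.6), np.float64(86.63), np.float64(-14.38)), (np.float64(13.9), np.float64(86.55), np.float64(-14.4)), (np.float64(14.4), np.float64(86.46), np.float64(-14.4)), (np.float64(14.5), np.float64(86.41), np.float64(-14.44)), (np.float64(14.7), np.float64(86.35), np.float64(-14.47))] 17.35
```

Run:
```python
from h import *
yl=-54
for y in(-24,8,38):
    bot.movel(pt(yl,112),max_speed=80); bot.movel(pt(y,112),max_speed=80); yl=y
    r=bot.movel(pt(y,85),max_speed=8,threshold=12.5)
    F=force()[2]-t0[2]; print(y,r,F.round(1),foot().round(2),lvl(F).round(2))
    F,o=press(y,14.2); print([tuple(float(v) for v in q) for q in o],round(bot.get_state()["t"],2))
    if lvl(F)>-12.5 or lvl(F)<-16: print("odd");break
```

```text
-24 True 9.5 87.45 -14.23
[(7.9, 87.71, -14.23), (9.5, 87.49, -14.2), (10.3, 87.28, -14.27), (11.5, 87.04, -14.31), (12.6, 86.9, -14.26), (12.9, 86.79, -14.32), (13.6, 86.69, -14.31), (13.7, 86.68, -14.3), (14.1, 86.58, -14.34)] 24.33
8 True 9.7 87.43 -14.23
[(9.0, 87.52, -14.25), (10.1, 87.33, -14.25), (11.3, 87.11, -14.27), (12.4, 86.92, -14.29), (12.8, 86.86, -14.26), (13.0, 86.73, -14.37), (13.8, 86.66, -14.31), (14.5, 86.6, -14.25)] 30.92
38 True 9.5 87.36 -14.33
[(8.6, 87.49, -14.34), (10.1, 87.25, -14.34), (11.6, 87.04, -14.3), (12.2, 86.86, -14.37), (13.3, 86.75, -14.3), (13.3, 86.68, -14.37), (13.7, 86.63, -14.35), (13.9, 86.59, -14.36)] 37.37
```

Run:
```python
from h import *
bot.movel(pt(38,94),max_speed=60); bot.movel(pt(-8,94),max_speed=80); bot.dwell(.1)
f=force(12,.02); print("free",(f-t0).round(2))
bot.movel(pt(-8,84.5),max_speed=10,threshold=12.5)
F,o=press(-8,16.2); print(o[-3:],F)
for _ in range(8):
    F=force(6,.02)[2]-t0[2]; print(round(F,2),end=" ")
print(lvl(F),bot.get_state()["t"])
bot.movel(pt(-8,94),max_speed=40); print((force(10,.02)-t0).round(2))
bot.movel(pt(-8,130),max_speed=100); print(bot.get_state()["t"])
```

```text
free [-0.08 -0.18  0.34]
[(np.float64(15.5), np.float64(86.33), np.float64(-14.36)), (np.float64(15.6), np.float64(86.26), np.float64(-14.41)), (np.float64(16.1), np.float64(86.21), np.float64(-14.37))] 16.07439087770392
15.86 15.73 15.79 15.82 15.63 15.99 15.76 16.03 -14.36285270805508 43.5167
[-0.07 -0.12 -0.18]
44.5833
```

Run:
```python
from h import *
O=[np.pi,0,.25+np.pi]
bot.movel([489,-400,195],O,max_speed=200)
bot.movel([489,-400,71],max_speed=120); bot.dwell(.1)
r=bot.movel([489,-400,64.5],max_speed=8,threshold=3); print(r,bot.get_state()["tcp_pos"],force()-t0)
bot.grip(1.0); bot.dwell(.2); print((force()).round(2))
bot.movel([489,-400,230],max_speed=130)
bot.move_ptp([420,-100,330],[np.pi,0,YB+np.pi]); bot.dwell(.3)
s=bot.get_state();print(s["t"],s["opening"])
a=imaging.capture("scene");b=imaging.capture("top");cv2.imwrite("pics/fs.png",a);cv2.imwrite("pics/ft.png",b)
A=cv2.resize(a[145:270,182:302],None,fx=3.2,fy=3.2,interpolation=cv2.INTER_CUBIC)
Bb=cv2.resize(b[145:245,152:350],None,fx=4,fy=2*2,interpolation=cv2.INTER_CUBIC)
c=np.zeros((600,800,3),'uint8'); A=cv2.resize(A,(192*2,200*2)); c[:400,:Bb.shape[1]]=Bb[:400,:800]; c[400:,:192]=cv2.resize(A,(192,200)); 
c[400:,200:500]=cv2.resize(a[215:265,237:312],(300,200),interpolation=cv2.INTER_CUBIC); c[400:,505:800]=cv2.resize(a[150:200,190:264],(295,200),interpolation=cv2.INTER_CUBIC)
cv2.imwrite("pics/fin.png",c)
```

```text
True [ 488.91967752 -399.9709035    66.23430568] [-0.5234567   0.4098968   7.87111019]
[-0.04 -0.07  0.06]
52.025 1.0023117648715913
```

View pics/fin.png

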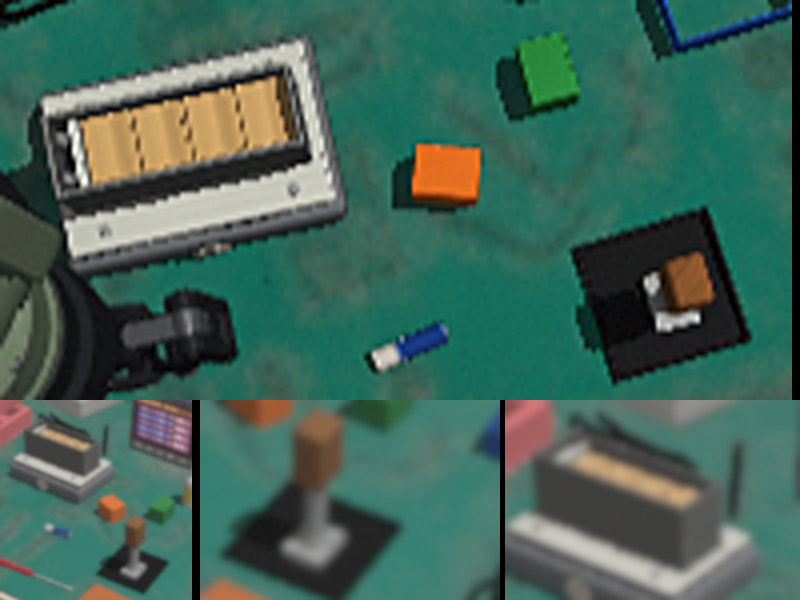

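The final views show the tamper standing upright inside the tray, about (660,305) in the top view. All four blocks are sunk and level below the rim, and nothing else has moved. I'm handing in.

```bash
python3 -c "
from bench import bot
bot.sign_off()"
```

```text
the job is handed in; nothing more can be done
```

The four blocks are tamped level on the false floor, and the tamper stands upright in its tray again. I handed the job in at about 52 s.

- **Tamping:** I pressed each block straight down in turn. Each one stopped firmly: its top stayed 14.2–14.5 mm below the rim while the force rose to about 14–14.7 N.
- **Final push:** I pressed across the two middle blocks and held 15.6–16.0 N for about 1 s. The measured force never passed about 16.2 N.
- **Returning the tamper:** I stood it a few mm nearer the tray's centre than where I found it. It touched down at about 8 N, and the force read zero after I let go.
- **Last checks:** Pictures from both cameras show the tamper upright inside the tray, all four blocks sunk and level, and the neighbouring items in view undisturbed, including the orange and green cubes. The arm was clear and touching nothing.
- **Disagreements:** The two camera views differed by about 3 mm on where the bin stood, so I used a position between them. I checked it with the foot hovering over the mouth, and it was good enough. The force zero drifted by at most 0.35 N.

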